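Clip the stirrer shaft of the bench reactor

ROBOT

A 6-joint arm with a two-finger parallel gripper is mounted at the origin on the work surface. World frame = base frame: x ahead of the robot, y to its left, z up, the work surface at z = 0. Lengths are in m, angles in rad, forces in N, time in s.
With the tool pointing down it reaches from about 0.3 to 0.85 m from the base axis. Payload 4.2 kg.
Tool frame: the origin (TCP) lies midway between the tips of the shut fingers; the grasp point (between the pads) lies 19 mm behind it; z points along the fingers, y is the line along which they close (so a half turn about z gives the same grasp; the last joint's range is limited). The gripper opens to 91 mm and grips with 3 to 60 N. Pads are 32 mm wide; open, the fingers measure 118 mm over their backs; the gripper's body (76 mm by 178 mm) begins 60 mm behind the grasp point.
Start: joints at [1.136, 0.32, 1.565, -0, 1.257, -0.02], TCP at [0.232, 0.526, 0.214] pointing down, gripper open.
Joint ranges: [-3.11, 3.11], [-0.84, 2.01], [0.21, 2.61], [-1.34, 4.49], [0.05, 2.63], [-2.56, 2.56]. Speed limits (rad/s): [2.57, 2.57, 3.14, 3.14, 3.14, 3.14].

INTERFACE

Orientations are given as a unit quaternion [w, x, y, z].
In Python, from bench import sensors, optics, workorder, spotter gives the robot as it stands. The module is installed in compiled form; this text tells all that it offers.
- The arm moves only by the shell command python3 -m crank 'ROWS'. ROWS is JSON, a list of rows, each a list of 7 numbers: the closure in counts, from 0 (fully open) to 255 (shut), then the shift along the tool's x, y, z in mm, then the turn, a rotation vector about the tool's x, y, z in rad. A call has 1 to 5 rows; each row is the pose to reach, as a shift and turn from the pose commanded when the call began, along the tool's axes at that moment; what a row does not reach only later rows make up. A row lasts 1/8 s, in which the tool goes at most 62.5 mm and 10.7 degrees, less where a joint would pass 70% of its speed; a pose out of reach is approached as far as the arm can. A call with a gripper value outside its range is refused whole. The fingers move at their own pace and stop on an object; the grip force is fixed at half the most. Time passes only in rows, so rows that repeat a pose let the fingers close. It gives the time, the measured TCP pose, the force, the opening and the grip force at its end, in the units of the state.
- sensors.read_state(): the state, without advancing time (a new reading comes with each control period).
- optics.camera(name): name is "side" or "top"; returns a dict with "color" (400x640x3 uint8, red, green, blue), "range_z" (400x640 float32, m along the optical axis (not along the pixel's ray), 0 where there is no reading), "camera_matrix" (3x3 intrinsics, pixels), "distortion" ([k1, k2, p1, p2, k3] as OpenCV has them; the pictures are not rectified), "R" (3x3) and "t" (3): a world point X has camera coordinates R X + t. Camera axes: x right, y down, z forward; pixel columns grow to the right and rows downward; lengths in m; the calibration is good to about 2 mm. A picture is of the moment at which its call begins.
- workorder.job_done(): hands the job in; it is judged then, once.
Trained networks look in a picture, given as the dict that the camera call returned (one of the last four; its "shot" number tells which), for a name from the list of things; names that differ only in an ending like _2 or _b are one class to them, and where a whole thing is asked for, a point or a joint stands for the part that bears it (a point fixed in the world has none). Each returns a list of dicts, best first, with "p" (0 to 1); they miss things now and then, are a little off and sometimes report something else, mostly with a low value. They report only what shows in the picture. A call takes as long as a camera call. They do not tell look-alikes from the thing itself.
- spotter.outline_of(thing, picture): "mask" (400x640 bool, what is visible of it) and "extent" ([left, top, right, bottom] in pixels, round what is visible of it).
- spotter.spot_point(thing, picture): "location" ([row, column] in pixels: a listed point, or the origin of a listed thing).
The state is a dict: "time": time; "joints": joint angles; "qvel": joint speeds; "joint_efforts": joint torques, N m; "eef_pos": TCP position; "tcp_rot": TCP orientation; "contact_force": force on the tool from outside, world axes, zero at the start; "wrist_torque": the same for the moment, N m; "opening": finger opening in m; "finger_force": force on a finger pad.
Only numpy, scipy, OpenCV 4.12 (cv2) and the standard library are available. Lean on these libraries where they do the work, as an engineer would, in place of code of your own. Each camera call takes 0.05 s, during which the arm holds its last target. There are 200 camera calls.

TASK

Take the larger of the two white open spring clips from the rubber mat and push it sideways, open end first, into the groove of the upright steel shaft on top of the round steel vessel until it snaps fully home around the shaft. Leave it lying flat on the bearing, let go of it, and do not knock over any bottle, jar or beaker.

Things in the scene. Friction and masses are not known exactly. Their poses are not given: they have to be found in the camera images.
- clip_grip (a point): Larger white plastic spring clip, loose, flat on the mat, 91 mm long, 0.04 to 0.08 kg. Point: centre of its upright grip block (22 mm along x, 16 mm along y, from 10 to 54 mm above the underside), 32 mm above the underside. +x points to the open mouth (the way to push), z up. Bore centre 52 mm ahead along +x. Tail bar under the block 20 mm wide, 10 mm thick.
- clip_bore (a point): Centre of the larger clip's bore, 5 mm above its underside (clip 10 mm thick); x to the mouth, z up. Two sprung jaws (8 mm wide, 43 mm over all) enclose a 27 mm bore; round noses reach 15 mm ahead, mouth 19 mm wide at rest. Pushing it over the groove takes about 5 to 12 N: the jaws spread, then close behind the shaft and draw the clip home over the last few mm.
- small_clip_grip (a point): Smaller clip, same shape and plastic, 66 mm long, 16 mm bore, rigid: does not fit this shaft. Point: centre of its grip block (16.5 by 12 mm, top 46 mm above the underside), 28 mm above the underside; bore centre 38 mm ahead along +x. The two clips lie side by side on the mat, either way round.
- groove (a point): On the axis of the fixed vessel's upright shaft, at the bottom of the groove, 104 mm above the table, z up. Groove: 26 mm diameter, 16 mm high. Below it the flat top of the grey bearing (74 mm diameter); above it a steel collar, 36 mm diameter, 10 mm high, then a stub of 18 mm diameter ending 38 mm above this point. The clip may come from any side.
- reactor: Round steel vessel, fixed on the table, origin under its centre: body 112 mm diameter, dark lid 128 mm diameter with its top 80 mm above the table (bolt heads to 86 mm), grey bearing from 80 to 104 mm, then the grooved shaft. x points to a short capped side port, 45 mm above the table, reaching 94 mm from the axis.
- mat: Black rubber mat, 170 (x) by 290 (y) by 4 mm, fixed on the table; origin at the centre of its underside.
- stopper: Grey stopper, 38 mm diameter, 30 mm high, standing on the mat beyond and between the clips; origin under its centre.
- amber_jar: Amber jar, 60 mm diameter, 100 mm high, loose; origin under its centre.
- wash_bottle: White plastic bottle, 64 mm diameter, 160 mm high, loose; origin under its centre.
- beaker: Glass beaker, 80 mm diameter, 100 mm high, loose; origin under its centre.
- reagent: White bottle with red cap, 72 mm diameter, 150 mm high, loose; origin under its centre.
Things that resemble listed ones, but are neither listed nor needed, are in the scene too. Leave any orange or pink look-alike of the reactor alone.

How it is judged:
By the outcome, as a careful person would: the job done as asked, in the order asked, and still so for the second after the job is handed in, with the robot touching nothing.
It also fails if it takes over 45 s, if anything falls off the work surface, if the arm or the gripper's body presses on something with over 40 N, if the wrist force passes 120 N, or if a joint passes its speed limit or range.

## Working session

There is one attempt and no reset: what is moved stays moved. The work goes in short steps, Python scripts to look and compute and a shell command to move; the robot and the scene stay as the last step left them, time stands still between calls to the robot, and variables do not carry over. Pictures are saved under pics/ and viewed, at most 10 in all, crops included, and the job is handed in when it is done.

```bash
mkdir -p pics; cat > h.py <<'E'
import numpy as np, cv2
from bench import sensors, optics, workorder, spotter
def ray(c,rc):
    p=cv2.undistortPoints(np.array([[[rc[1],rc[0]]]],float),c["camera_matrix"],np.array(c["distortion"]))[0,0]
    R=np.array(c["R"]);o=-R.T@np.array(c["t"]);return o,R.T@np.array([p[0],p[1],1.])
def atz(c,rc,z):
    o,d=ray(c,rc);return o+d*(z-o[2])/d[2]
def proj(c,X):
    q=cv2.projectPoints(np.array([X],float),cv2.Rodrigues(np.array(c["R"]))[0],np.array(c["t"],float),c["camera_matrix"],np.array(c["distortion"]))[0][0,0];return q[::-1]
def cloud(c,m):
    v,u=np.nonzero(m&(c["range_z"]>0));z=c["range_z"][v,u]
    p=cv2.undistortPoints(np.stack([u,v],1).astype(float)[:,None],c["camera_matrix"],np.array(c["distortion"]))[:,0]
    P=np.c_[p*z[:,None],z];return (P-np.array(c["t"]))@np.array(c["R"])
def save(n,c,box=None,s=1):
    im=c["color"][:,:,::-1]
    if box: im=im[box[1]:box[3],box[0]:box[2]]
    cv2.imwrite("pics/"+n,cv2.resize(im,None,fx=s,fy=s,interpolation=cv2.INTER_CUBIC))
E
python3 - <<'E'
from h import *
np.set_printoptions(precision=3,suppress=True)
for n in("top","side"):
    c=optics.camera(n);save(n+"0.png",c)
    for t,z in [("clip_grip",.036),("clip_bore",.009),("small_clip_grip",.032),("groove",.104),("reactor",0),("stopper",.004),("mat",0),("amber_jar",0),("wash_bottle",0),("beaker",0),("reagent",0)]:
        for r in spotter.spot_point(t,c)[:4]:
            print(n,t,round(r["p"],2),np.array(r["location"]).round(),atz(c,r["location"],z))
s=sensors.read_state();print(s["eef_pos"],s["tcp_rot"],s["time"],s["opening"])
E
```

```text
top clip_grip 0.57 [171. 246.] [0.623 0.094 0.036]
top clip_grip 0.54 [184. 249.] [0.591 0.085 0.036]
top clip_bore 0.62 [173. 244.] [0.624 0.105 0.009]
top small_clip_grip 0.7 [195. 192.] [0.559 0.229 0.032]
top groove 0.79 [286. 351.] [ 0.353 -0.171  0.104]
top groove 0.69 [277. 436.] [ 0.378 -0.366  0.104]
top groove 0.6 [184. 375.] [ 0.59  -0.223  0.104]
top reactor 0.83 [273. 422.] [ 0.378 -0.364  0.   ]
top reactor 0.78 [283. 343.] [ 0.349 -0.16   0.   ]
top reactor 0.64 [190. 371.] [ 0.591 -0.229  0.   ]
top reactor 0.52 [178. 456.] [ 0.629 -0.455  0.   ]
top stopper 0.52 [160. 220.] [0.657 0.169 0.004]
top amber_jar 0.81 [120. 295.] [ 0.772 -0.024  0.   ]
top wash_bottle 0.94 [120. 227.] [0.765 0.157 0.   ]
top beaker 0.25 [169. 249.] [0.636 0.093 0.   ]
top reagent 0.89 [175. 458.] [ 0.638 -0.46   0.   ]
top reagent 0.69 [120. 227.] [0.768 0.157 0.   ]
side clip_grip 0.98 [274. 298.] [0.584 0.082 0.036]
side small_clip_grip 0.67 [341. 307.] [0.549 0.232 0.032]
side groove 0.6 [184. 408.] [ 0.352 -0.155  0.104]
side groove 0.58 [135. 392.] [ 0.379 -0.373  0.104]
side reactor 0.89 [210. 403.] [ 0.346 -0.178  0.   ]
side reactor 0.72 [193. 308.] [ 0.598 -0.225  0.   ]
side stopper 0.75 [316. 257.] [0.655 0.169 0.004]
side stopper 0.42 [162. 315.] [ 0.593 -0.367  0.004]
side mat 0.9 [319. 289.] [0.593 0.168 0.   ]
side mat 0.43 [289. 274.] [ 0.634  0.099 -0.   ]
side amber_jar 0.77 [244. 227.] [ 0.766 -0.021 -0.   ]
side wash_bottle 0.65 [306. 204.] [ 0.767  0.153 -0.   ]
side beaker 0.84 [203. 237.] [ 0.777 -0.165  0.   ]
side reagent 0.97 [144. 304.] [ 0.636 -0.468  0.   ]
side reagent 0.59 [278. 297.] [0.589 0.065 0.   ]
[0.232 0.526 0.214] [0.    0.206 0.979 0.   ] 1.2 0.09105982219044235
```

View pics/top0.png

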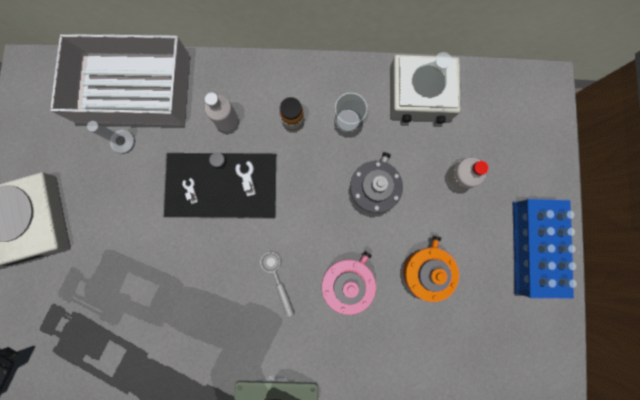

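View pics/side0.png

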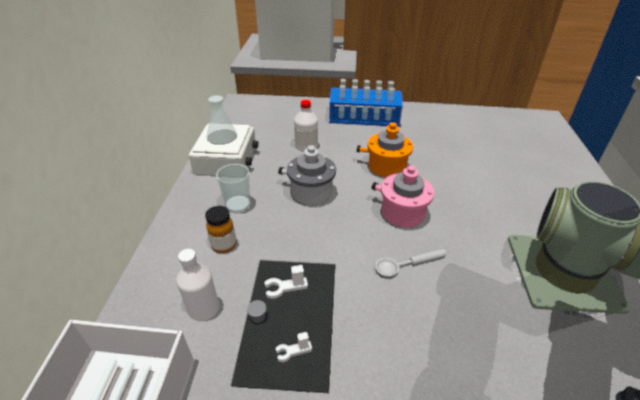

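The clips are at top px (246,178) and (189,190). The first is clearly longer with the bigger bore, so it is the one meant. The reactor is the grey one at (376,187); the pink (350,287) and orange (432,273) ones are look-alikes to leave alone. Next I confirm this in a crop and measure.

```bash
python3 - <<'E'
from h import *
np.set_printoptions(precision=4,suppress=True)
c=optics.camera("top");save("crop_top.png",c,(160,140,420,230),3)
d=optics.camera("side")
for n,cc,boxes in(("top",c,[(228,150,268,205),(175,170,210,212)]),("side",d,[(262,260,312,300),(270,328,318,365)])):
    for x0,y0,x1,y1 in boxes:
        m=np.zeros((400,640),bool);m[y0:y1,x0:x1]=cc["color"][y0:y1,x0:x1].min(2)>110
        P=cloud(cc,m);hi=P[P[:,2]>.045];lo=P[(P[:,2]<.022)&(P[:,2]>.002)]
        top=P[P[:,2]>np.percentile(P[:,2],99)-.006]
        q=lo[:,:2];print(n,len(P),"ztop",np.percentile(P[:,2],99),"blocktop",top.mean(0),np.ptp(top,0),"low n",len(q),q.mean(0),"z",np.median(lo[:,2]))
        if len(q)>5:
            rect=cv2.minAreaRect(q.astype(np.float32));print(rect)
    # reactor shaft top
    for r in spotter.outline_of("reactor",cc)[:4]: print(r["p"],r["extent"])
    P=cloud(cc,np.ones((400,640),bool));R=P[(abs(P[:,0]-.593)<.08)&(abs(P[:,1]+.226)<.08)]
    for a,b in((.136,.150),(.126,.134),(.098,.110),(.075,.09)):
        S=R[(R[:,2]>a)&(R[:,2]<b)]
        if len(S): print(a,len(S),S.mean(0),(S.max(0)+S.min(0))/2,np.ptp(S,0))
E
```

```text
top 440 ztop 0.06075542234727476 blocktop [0.5843 0.0887 0.0582] [0.0229 0.0203 0.0084] low n 268 [0.6228 0.0976] z 0.013318689089815493
((0.6257817149162292, 0.09723848104476929), (0.12026926130056381, 0.1023731455206871), 1.5815746784210205)
top 177 ztop 0.05365138716939061 blocktop [0.5558 0.2312 0.0508] [0.0171 0.0155 0.0069] low n 131 [0.5779 0.2406] z 0.013991052080961906
((0.5730094313621521, 0.2421097755432129), (0.06718721985816956, 0.03008563444018364), 17.201080322265625)
0.6 [349.9, 151.9, 400.4, 211.8]
0.6 [319.9, 248.9, 374.0, 313.8]
0.56 [403.2, 237.8, 458.2, 301.2]
0.49 [184.0, 180.7, 197.2, 202.9]
0.136 53 [ 0.5884 -0.2287  0.1425] [ 0.5884 -0.2288  0.1416] [0.0162 0.0161 0.0074]
0.126 140 [ 0.5878 -0.2284  0.1303] [ 0.5883 -0.2288  0.1303] [0.0348 0.0353 0.0062]
0.098 563 [ 0.5866 -0.2273  0.1043] [ 0.5885 -0.2287  0.1037] [0.0724 0.0731 0.0111]
0.075 1384 [ 0.5859 -0.2267  0.0807] [ 0.5885 -0.2288  0.0823] [0.1251 0.1269 0.0144]
side 772 ztop 0.05982522214818833 blocktop [0.5849 0.0903 0.0579] [0.0232 0.0203 0.0075] low n 503 [0.6128 0.0944] z 0.014013746748576094
((0.6109419465065002, 0.06988739222288132), (0.11225549876689911, 0.09148293733596802), 88.59122467041016)
side 529 ztop 0.05183316705452188 blocktop [0.5563 0.2338 0.05  ] [0.0168 0.0146 0.008 ] low n 389 [0.5762 0.2383] z 0.013228189233268033
((0.5756992101669312, 0.22732649743556976), (0.06948589533567429, 0.045607805252075195), 27.787832260131836)
0.88 [357.3, 125.2, 414.5, 176.7]
0.67 [274.5, 146.5, 334.1, 207.0]
0.65 [370.8, 163.7, 433.7, 226.4]
0.136 36 [ 0.5889 -0.2266  0.1408] [ 0.5888 -0.2288  0.1402] [0.0151 0.0181 0.0082]
0.126 73 [ 0.5895 -0.2225  0.1295] [ 0.5901 -0.226   0.1294] [0.033  0.0319 0.0058]
0.098 333 [ 0.5883 -0.218   0.1037] [ 0.5892 -0.226   0.1036] [0.072  0.0717 0.0112]
0.075 719 [ 0.5874 -0.2055  0.0808] [ 0.5899 -0.222   0.0825] [0.1258 0.1194 0.0147]
```

View pics/crop_top.png

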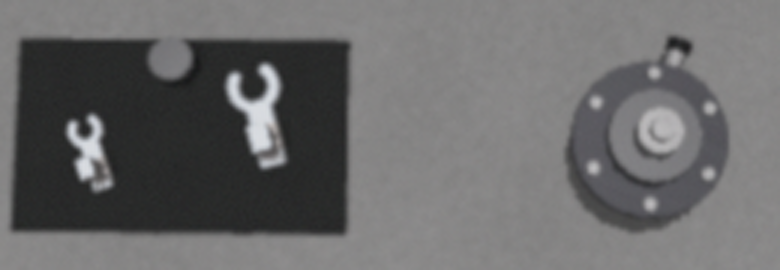

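The crop confirms it: the larger clip lies at crop (255,115) with its mouth up-left (away from the robot), the small clip is at (90,155), and the grey reactor's shaft is at (660,130). Now the yaw and the moves.

```bash
cat >> h.py <<'E'
from scipy.spatial.transform import Rotation as Ro
from scipy.optimize import minimize
def tool():
    s=sensors.read_state();q=s["tcp_rot"];return s,Ro.from_quat([q[1],q[2],q[3],q[0]])
def need(p,yaw):
    "shift mm and rotvec (tool axes) to TCP p, pointing down with tool y at yaw"
    s,R=tool();y=np.array([np.cos(yaw),np.sin(yaw),0]);z=np.array([0,0,-1.])
    T=Ro.from_matrix(np.c_[np.cross(y,z),y,z])
    return R.inv().apply(np.array(p)-s["eef_pos"])*1000,(R.inv()*T).as_rotvec()
E
python3 - <<'E'
from h import *
np.set_printoptions(precision=4,suppress=True)
for n,b in(("top",(228,150,268,205)),("side",(262,260,312,300))):
    c=optics.camera(n);m=np.zeros((400,640),bool);x0,y0,x1,y1=b
    m[y0:y1,x0:x1]=c["color"][y0:y1,x0:x1].min(2)>120
    g=np.array([.5846,.0893])
    v,u=np.nonzero(m);Q=np.array([atz(c,(a,b),.014)[:2] for a,b in zip(v,u)])
    k=(np.linalg.norm(Q-g,axis=1)>.034)&(Q[:,0]>g[0]+.02);Q=Q[k]
    f=lambda p:np.minimum(abs(np.linalg.norm(Q-p,axis=1)-.0175),.008).sum()
    r=min((minimize(f,[x,y],method="Nelder-Mead") for x in(.62,.63,.64) for y in(.09,.1,.11)),key=lambda r:r.fun)
    e=r.x-g;print(n,len(Q),r.x,"dist",np.linalg.norm(e),"yaw deg",np.degrees(np.arctan2(e[1],e[0])))
    print(need([*g,.14],np.arctan2(e[1],e[0])))
E
```

```text
top 207 [0.635  0.1039] dist 0.052460444519840846 yaw deg 16.133958052911943
(array([-499.0392, -257.6901,   73.9446]), array([ 0.0001, -0.    ,  0.8744]))
side 270 [0.6343 0.1043] dist 0.051946449671819224 yaw deg 16.79669789593496
(array([-499.0316, -257.6589,   73.9429]), array([ 0.    , -0.    ,  0.8628]))
```

```bash
python3 -m crank '[[115,-499,-258,74,0,0,0.868],[115,-499,-258,74,0,0,0.868],[115,-499,-258,74,0,0,0.868],[115,-499,-258,74,0,0,0.868],[115,-499,-258,74,0,0,0.868]]'
python3 -c "
from h import *
print(need([.5846,.0893,.14],np.radians(16.5)))"
```

```text
time: 2.12
eef_pos: [0.4274, 0.2836, 0.1732]
tcp_rot: [0.0, 0.6, 0.8, 0.001]
contact_force: [1.3, 0.1, 0.4]
opening: 0.0505
finger_force: 0.0
(array([-230.56716157,   96.40608411,   33.18573331]), array([ 0.00104756, -0.00041101, -0.0040482 ]))
```

```bash
python3 -m crank '[[115,-230,96,33,0,0,0],[115,-230,96,33,0,0,0],[115,-230,96,33,0,0,0],[115,-230,96,33,0,0,0],[115,-230,96,33,0,0,0]]'
python3 -m crank '[[115,0,0,0,0,0,0],[115,0,0,0,0,0,0]]'
python3 -c "
from h import *
print(need([.5846,.0893,.019],np.radians(16.5)))"
```

```text
time: 2.75
eef_pos: [0.5856, 0.0885, 0.1391]
tcp_rot: [0.0, 0.6, 0.8, -0.0]
contact_force: [-0.8, 0.6, -1.0]
opening: 0.0501
finger_force: 0.0
time: 3.0
eef_pos: [0.5829, 0.0931, 0.1404]
tcp_rot: [-0.0, 0.598, 0.802, 0.0]
contact_force: [0.1, 0.9, 0.6]
opening: 0.05
finger_force: 0.0
(array([ -4.17437912,   0.53619445, 121.43115491]), array([ 8.57447987e-05, -3.93154307e-04,  1.59550896e-03]))
```

```bash
python3 -m crank '[[115,-4,0.5,50,0,0,0],[115,-4,0.5,90,0,0,0],[115,-4,0.5,110,0,0,0],[115,-4,0.5,121,0,0,0],[115,-4,0.5,121,0,0,0]]'
python3 -m crank '[[115,0,0,0,0,0,0]]'
python3 -c "
from h import *
print(need([.5846,.0893,.019],np.radians(16.5)))
c=optics.camera('side');save('a.png',c,(230,200,350,320),5)"
```

```text
time: 3.62
eef_pos: [0.5849, 0.089, 0.0192]
tcp_rot: [-0.0, 0.598, 0.802, -0.0]
contact_force: [0.5, 0.0, 0.4]
opening: 0.0502
finger_force: 0.0
time: 3.75
eef_pos: [0.586, 0.0887, 0.0203]
tcp_rot: [0.001, 0.598, 0.801, 0.001]
contact_force: [0.8, 0.3, 0.2]
opening: 0.0499
finger_force: 0.0
(array([ 1.02062385, -1.17523612,  1.33147144]), array([0.00229812, 0.00026038, 0.0005432 ]))
```

View pics/a.png

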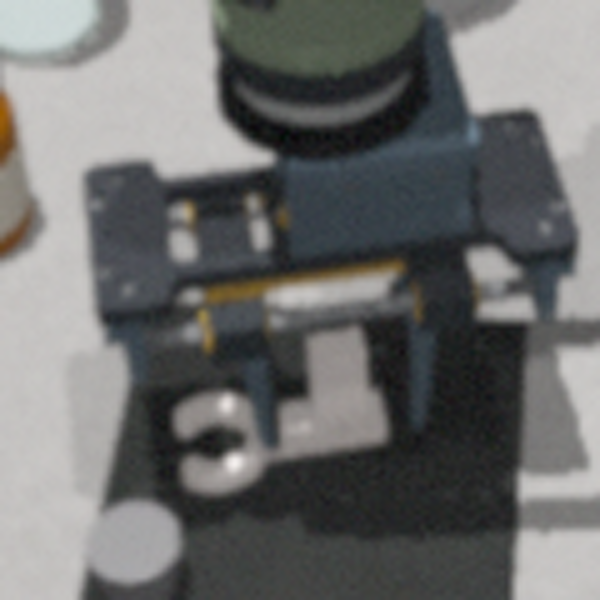

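The picture shows the fingers straddling the grip block, at crop (260,400) and (420,390), with the block at (340,370). Close and lift.

```bash
python3 -m crank '[[255,0,0,0,0,0,0],[255,0,0,0,0,0,0],[255,0,0,0,0,0,0],[255,0,0,0,0,0,0]]'
python3 -m crank '[[255,0,0,-20,0,0,0],[255,0,0,-60,0,0,0],[255,0,0,-110,0,0,0],[255,0,0,-110,0,0,0],[255,0,0,-110,0,0,0]]'
python3 - <<'E'
from h import *
np.set_printoptions(precision=4,suppress=True)
s,R=tool();print(s["eef_pos"],R.as_matrix()[:,1])
yaw=np.radians(16.5);d=np.array([np.cos(yaw),np.sin(yaw)])
for n,b in(("top",(180,100,300,240)),("side",(220,180,360,300))):
    c=optics.camera(n)
    for t in("clip_bore","clip_grip"):
        for r in spotter.spot_point(t,c)[:2]: print(n,t,r["p"],r["location"])
    B=np.r_[s["eef_pos"][:2]+d*.052,s["eef_pos"][2]-.010];print("expected bore px",proj(c,B),B)
    u,v=proj(c,B)[::-1].astype(int);save(n+"_b.png",c,(u-50,v-40,u+50,v+40),6)
E
```

```text
time: 4.3
eef_pos: [0.5853, 0.0881, 0.0193]
tcp_rot: [0.0, 0.598, 0.801, 0.0]
contact_force: [-0.4, -0.6, 1.0]
opening: 0.0217
finger_force: 30.0
time: 4.92
eef_pos: [0.5845, 0.088, 0.1284]
tcp_rot: [-0.001, 0.598, 0.801, -0.0]
contact_force: [0.4, -0.3, -0.9]
opening: 0.0222
finger_force: 30.0
[0.5845 0.088  0.1284] [ 0.9588  0.284  -0.0013]
expected bore px [160.3311 236.295 ] [0.6344 0.1028 0.1184]
side clip_bore 0.89 [256.0, 267.6]
side clip_grip 0.95 [239.9, 295.5]
expected bore px [252.1323 268.8544] [0.6344 0.1028 0.1184]
```

```bash
cat >> h.py <<'E'
def inhand():
    "clip jaws from clouds, in tool-relative coordinates along clip x (ahead), y (left), z (mm rel. TCP)"
    s,R=tool();M=R.as_matrix();ax=M[:,1]*[1,1,0];ax/=np.linalg.norm(ax);ay=np.array([-ax[1],ax[0],0])
    for n in("top","side"):
        c=optics.camera(n);P=cloud(c,c["color"].min(2)>105)-s["eef_pos"]
        L=np.c_[P@ax,P@ay,P[:,2]]*1000
        J=L[(L[:,0]>27)&(L[:,0]<75)&(abs(L[:,1])<30)&(L[:,2]>-25)&(L[:,2]<3)]
        if len(J)<20: print(n,"few",len(J));continue
        T=J[J[:,2]>np.median(J[:,2])-3];f=lambda p:np.minimum(abs(np.linalg.norm(T[:,:2]-p,axis=1)-17.5),8).sum()
        r=min((minimize(f,[a,b],method="Nelder-Mead") for a in(48,52,56) for b in(-4,0,4)),key=lambda r:r.fun)
        near=np.median(T[T[:,0]<45,2]);far=np.median(T[T[:,0]>57,2])
        print(n,len(T),"bore ahead,left",r.x,"ztop",np.median(T[:,2]),"near/far",near,far,"x,y range",np.percentile(T[:,0],[2,98]),np.percentile(T[:,1],[2,98]))
E
python3 -c "
from h import *
inhand();c=optics.camera('side');save('b.png',c,(220,200,340,300),5)"
```

```text
top few 0
side 211 bore ahead,left [50.72744347  2.40991436] ztop -5.104269630441513 near/far -5.027064232002762 -5.486020513059506 x,y range [28.06464175 66.643035  ] [-19.49661973  22.45926057]
```

View pics/b.png

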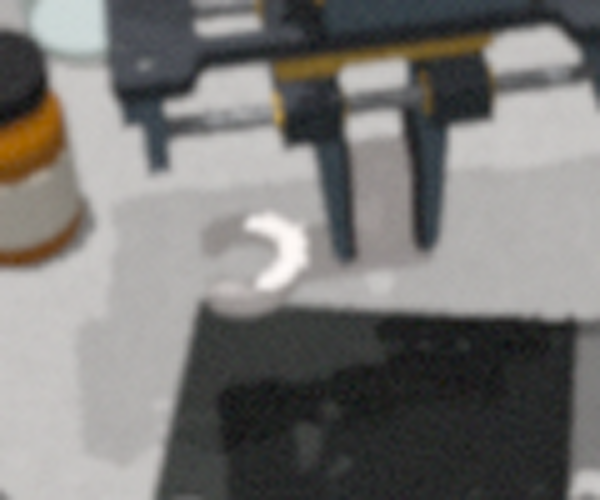

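The clip is held level: its underside is 15 mm below the TCP and the bore is about 51.5 mm ahead and 1.8 mm left. I carry it above collar height to a point 60 mm short of home.

```bash
python3 -c "
from h import *
np.set_printoptions(precision=2,suppress=True)
print(need([.4823,-.2618,.17],np.radians(16.5)))"
```

```text
(array([-306.33, -197.98,  -41.24]), array([-0., -0., -0.]))
```

```bash
python3 -m crank '[[255,0,0,-42,0,0,0],[255,-45,-30,-42,0,0,0],[255,-90,-60,-42,0,0,0],[255,-136,-90,-42,0,0,0],[255,-180,-120,-42,0,0,0]]'
python3 -m crank '[[255,-45,-30,0,0,0,0],[255,-85,-55,0,0,0,0],[255,-115,-72,0,0,0,0],[255,-126,-78,0,0,0,0],[255,-126,-78,0,0,0,0]]'
python3 -m crank '[[255,0,0,0,0,0,0]]'
python3 -c "
from h import *
np.set_printoptions(precision=2,suppress=True)
print(sensors.read_state()['joints'])
inhand()
print(need([.4823,-.2618,.121],np.radians(16.5)))"
```

```text
time: 6.0
eef_pos: [0.5208, -0.1201, 0.1712]
tcp_rot: [0.0, 0.598, 0.801, 0.0]
contact_force: [0.7, -0.6, -0.4]
opening: 0.0216
finger_force: 30.0
time: 6.62
eef_pos: [0.4823, -0.2615, 0.171]
tcp_rot: [-0.0, 0.599, 0.801, 0.0]
contact_force: [0.2, 0.2, -0.5]
opening: 0.0223
finger_force: 30.0
time: 6.75
eef_pos: [0.4826, -0.2603, 0.171]
tcp_rot: [-0.0, 0.598, 0.802, 0.0]
contact_force: [-0.8, 0.7, -0.4]
opening: 0.0217
finger_force: 30.0
[-0.52  0.31  1.69  0.    1.14 -0.81]
top 53 bore ahead,left [50.51  2.09] ztop -5.026262819589955 near/far -5.145129952273966 -5.145860253459366 x,y range [37.94 60.65] [-20.5   21.87]
side 116 bore ahead,left [50.94  3.39] ztop -5.586672655353911 near/far -5.558792552773098 -6.11678715361437 x,y range [28.1  67.31] [-18.18  22.89]
(array([-1.35, -0.8 , 50.12]), array([ 0., -0.,  0.]))
```

```bash
python3 -m crank '[[255,-0.5,-0.5,25,0,0,0],[255,-0.5,-0.5,45,0,0,0],[255,-0.5,-0.5,50,0,0,0],[255,-0.5,-0.5,50,0,0,0],[255,-0.5,-0.5,50,0,0,0]]'
python3 -c "
from h import *
np.set_printoptions(precision=2,suppress=True)
inhand()
print(need([.5398,-.2448,.121],np.radians(16.5)))
c=optics.camera('side');save('c.png',c,(270,110,390,210),6)"
```

```text
time: 7.48
eef_pos: [0.4827, -0.2622, 0.122]
tcp_rot: [0.001, 0.598, 0.801, 0.0]
contact_force: [0.4, -0.1, -0.6]
opening: 0.0217
finger_force: 30.0
top 44 bore ahead,left [50.71  2.63] ztop -5.315032569257257 near/far -4.96282935931551 -5.384852263159087 x,y range [37.67 58.77] [-20.36  21.69]
side 111 bore ahead,left [50.41  3.27] ztop -5.810873357796897 near/far -5.950864025680167 -5.45844967279463 x,y range [28.67 66.58] [-19.82  21.68]
(array([ 0.49, 59.91,  1.01]), array([0., 0., 0.]))
```

View pics/c.png

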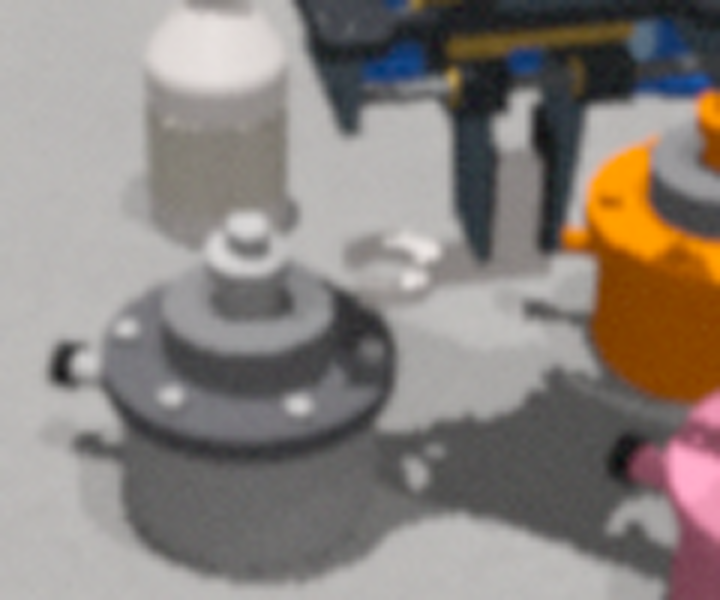

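Clip mouth at crop (390,265) faces the groove at (250,290), clear of everything. Advancing.

```bash
python3 -m crank '[[255,0.2,12,0.7,0,0,0],[255,0.2,24,0.7,0,0,0],[255,0.2,32,0.7,0,0,0],[255,0.2,36,0.7,0,0,0],[255,0.2,36,0.7,0,0,0]]'
python3 -c "
from h import *
np.set_printoptions(precision=2,suppress=True)
print(need([.5398,-.2448,.121],np.radians(16.5)))"
```

```text
time: 8.25
eef_pos: [0.5167, -0.2515, 0.1202]
tcp_rot: [-0.0, 0.598, 0.801, -0.0]
contact_force: [-0.2, -0.3, -1.4]
opening: 0.0218
finger_force: 30.0
(array([-0.17, 24.08, -0.76]), array([-0., -0.,  0.]))
```

```bash
python3 -m crank '[[255,0,4,0,0,0,0],[255,0,8,0,0,0,0],[255,0,11,0,0,0,0],[255,0,13,0,0,0,0]]'
python3 -m crank '[[255,0,3,0,0,0,0],[255,0,5,0,0,0,0],[255,0,5,0,0,0,0]]'
python3 -m crank '[[255,0,2.5,0,0,0,0],[255,0,4,0,0,0,0],[255,0,4,0,0,0,0]]'
python3 -c "
from h import *
np.set_printoptions(precision=2,suppress=True)
s=sensors.read_state();print(s['contact_force'])
inhand()
print(need([.5398,-.2448,.121],np.radians(16.5)))"
```

```text
time: 8.75
eef_pos: [0.5261, -0.2484, 0.1197]
tcp_rot: [-0.003, 0.598, 0.801, -0.002]
contact_force: [-6.0, -2.4, -0.8]
opening: 0.0217
finger_force: 30.0
time: 9.12
eef_pos: [0.5339, -0.2465, 0.1203]
tcp_rot: [0.0, 0.598, 0.801, 0.0]
contact_force: [-1.1, -1.1, -1.0]
opening: 0.0215
finger_force: 30.0
time: 9.5
eef_pos: [0.5388, -0.2452, 0.1208]
tcp_rot: [0.001, 0.598, 0.801, 0.001]
contact_force: [1.9, 1.4, -0.5]
opening: 0.022
finger_force: 30.0
[ 1.88  1.38 -0.51]
top few 11
side 72 bore ahead,left [48.95  2.23] ztop -4.830773462142092 near/far -4.718232196598761 -5.029656675004324 x,y range [27.67 65.67] [-4.72 23.28]
(array([ 0.14,  1.07, -0.24]), array([ 0.,  0., -0.]))
```

The resistance passed its peak and reversed, so the jaws have closed behind the shaft. Now I push the last few mm until it bottoms out.

```bash
python3 -m crank '[[255,0,1.2,0.5,0,0,0],[255,0,1.2,0.5,0,0,0]]'
python3 -m crank '[[255,0,1.2,0.5,0,0,0],[255,0,1.2,0.5,0,0,0]]'
python3 -m crank '[[255,0,1,0,0,0,0],[255,0,1,0,0,0,0]]'
```

```text
time: 9.85
eef_pos: [0.5389, -0.2451, 0.12]
tcp_rot: [0.0, 0.598, 0.801, 0.0]
contact_force: [1.5, 0.9, -0.2]
opening: 0.0217
finger_force: 30.0
time: 10.1
eef_pos: [0.5393, -0.2448, 0.1193]
tcp_rot: [-0.0, 0.598, 0.801, -0.0]
contact_force: [-0.8, -1.0, 0.8]
opening: 0.0223
finger_force: 30.0
time: 10.35
eef_pos: [0.54, -0.2446, 0.1194]
tcp_rot: [-0.001, 0.598, 0.801, -0.001]
contact_force: [-2.9, -1.6, 2.3]
opening: 0.0216
finger_force: 30.0
```

```bash
python3 -m crank '[[255,0,1,0.3,0,0,0],[255,0,1,0.3,0,0,0],[255,0,1,0.3,0,0,0]]'
python3 -c "
from h import *
inhand();c=optics.camera('side');save('d.png',c,(270,110,390,210),6)"
```

```text
time: 10.72
eef_pos: [0.5401, -0.2446, 0.1194]
tcp_rot: [-0.001, 0.598, 0.801, -0.001]
contact_force: [-6.4, -2.1, 4.9]
opening: 0.0213
finger_force: 30.0
top few 7
side 79 bore ahead,left [49.12071595  2.39517732] ztop -5.410649966231778 near/far -5.249040744474437 -5.718944002468793 x,y range [28.12742967 66.98560639] [-8.1397998 23.1483907]
```

View pics/d.png

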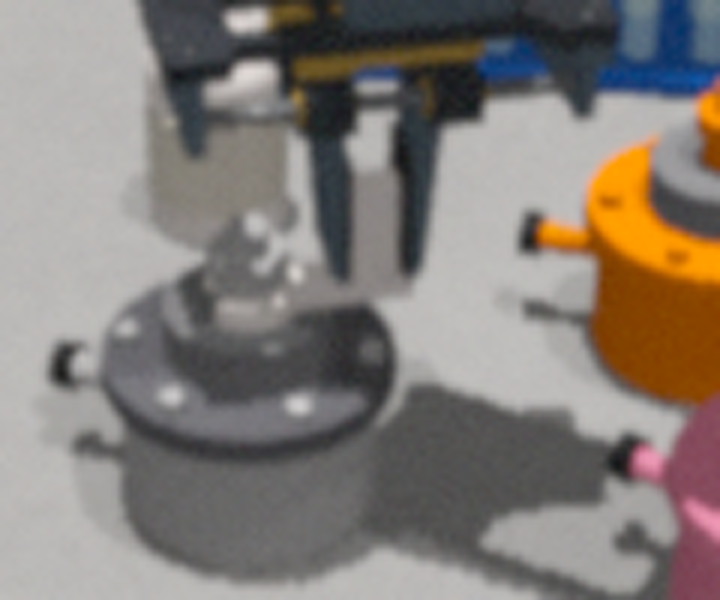

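The clip sits around the groove under the collar at crop (255,305), and the TCP has stopped advancing while the force rises, so it is home. Relax the push, release and retreat.

```bash
python3 -m crank '[[255,0,-1.8,-0.5,0,0,0],[255,0,-1.8,-0.5,0,0,0]]'
python3 -m crank '[[150,0,0,0,0,0,0],[150,0,0,0,0,0,0],[150,0,0,0,0,0,0]]'
python3 -m crank '[[150,0,0,-15,0,0,0],[150,0,0,-60,0,0,0],[150,0,-60,-110,0,0,0],[150,0,-120,-130,0,0,0],[150,0,-150,-130,0,0,0]]'
python3 -m crank '[[150,0,0,0,0,0,0],[150,0,0,0,0,0,0]]'
python3 - <<'E'
from h import *
np.set_printoptions(precision=4,suppress=True)
yaw=np.radians(16.5);ax=np.array([np.cos(yaw),np.sin(yaw),0]);ay=np.array([-ax[1],ax[0],0])
for n in("top","side"):
    c=optics.camera(n);P=cloud(c,np.ones((400,640),bool))
    o=np.array([.5887,-.2287 if n=="top" else -.2275,.104]);L=np.c_[(P-o)@ax,(P-o)@ay,P[:,2]-.104]*1000
    B=L[(L[:,0]<-30)&(L[:,0]>-80)&(abs(L[:,1])<15)&(L[:,2]>46)&(L[:,2]<70)]
    print(n,len(B),"block top centre",(B.max(0)+B.min(0))/2,B.mean(0),"ztop",np.percentile(B[:,2],[10,50,90]))
    u,v=proj(c,o)[::-1].astype(int);save(n+"_e.png",c,(u-50,v-40,u+50,v+40),7)
cv2.imwrite("pics/e.png",np.hstack([cv2.resize(cv2.imread("pics/%s_e.png"%n),(400,320)) for n in("top","side")]))
E
```

```text
time: 11.12
eef_pos: [0.54, -0.2446, 0.1194]
tcp_rot: [-0.0, 0.598, 0.801, 0.0]
contact_force: [-2.5, -1.3, 0.5]
opening: 0.0214
finger_force: 30.0
time: 11.5
eef_pos: [0.5403, -0.2446, 0.1196]
tcp_rot: [0.0, 0.598, 0.801, 0.0]
contact_force: [-0.2, 1.3, 0.9]
opening: 0.0374
finger_force: 0.0
time: 12.12
eef_pos: [0.3953, -0.2882, 0.2529]
tcp_rot: [0.003, 0.598, 0.801, -0.0]
contact_force: [0.3, -0.5, -0.4]
opening: 0.0377
finger_force: 0.0
time: 12.38
eef_pos: [0.3968, -0.2874, 0.2504]
tcp_rot: [0.001, 0.598, 0.801, 0.0]
contact_force: [-0.7, 0.8, -0.6]
opening: 0.0375
finger_force: 0.0
top 77 block top centre [-51.7166  -0.5756  52.2437] [-51.9554  -0.0693  53.8841] ztop [51.5369 53.8987 56.5271]
side 53 block top centre [-50.9612  -1.05    51.7053] [-50.6944   1.1639  52.5442] ztop [48.8787 53.3546 54.9209]
```

View pics/e.png

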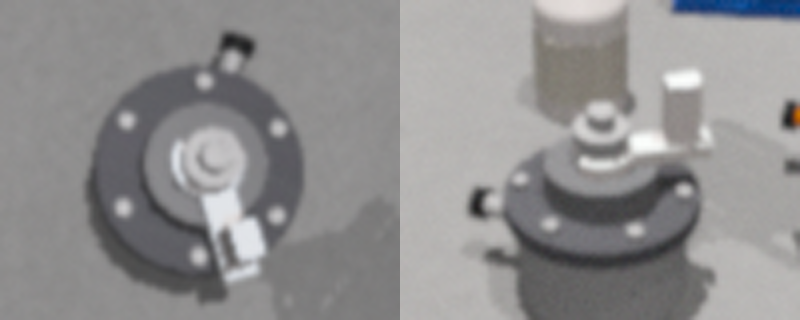

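The block centre is 51–52 mm behind the axis (52 when home) and its top is 54 mm above the bearing. So the clip is home, flat and released (top view (215,190), side view (640,140)), and the gripper is clear.

```bash
python3 -c "
from bench import workorder
print(workorder.job_done())"
```

```text
the job is handed in; nothing more can be done
None
```

The larger clip is snapped fully home in the groove of the grey reactor's shaft, lying flat on the bearing and released; no bottle, jar or beaker was touched, and the job is handed in at about 12.5 s.

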